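# Walk the block heater back against the power trunking

## Task

Walk the heavy block heater back into its bay between its two neighbours by pushing gently on the bare front of its housing, left and right of the control console in turn, until both of its rear stand-offs bear squarely on the power trunking, and finish with one firm press of about 20 N on either side of the console to bed the stand-offs. Its tubes stand open, so slide it on its feet without lifting, tipping, jolting or shoving it, keep off the console, and do not let it or yourself touch the neighbours or disturb anything else on the bench.

Things in the scene. Friction and masses are not known exactly. Their poses are not given: they have to be found in the camera images.
- heater: the block heater, about 1.5 kg: off-white box housing 180 (its x, front to back) x 220 (its y) x 78 mm on four rubber feet 8 mm high (at x +-68, y +-82), top 86 mm up. Origin at the centre of its underside, on the bench; +x to its back (the trunking), +y to its left seen from the robot. Starts 75 to 110 mm short of the trunking, a little askew. May not move faster than 0.2 m/s
- console: sloped control console with display and keys in the middle of the heater's front: 104 mm wide (y +-52), 5 to 73 mm above the bench, standing up to 34 mm proud of the front face. Origin on its centre line, 98 mm in front of the heater's origin and 14 mm up. Not to be touched
- heater_shoulder_left (a point): middle of the bare flat front face left of the console (the strip from y 52 to 110 mm of the heater, 8 to 86 mm above the bench); at heater x -90, y +85, 47 mm up. Axes as the heater. Pushed here it swings round a point some 80 to 100 mm right of its middle: 5 to 13 N if the finger drags up a little as it pushes, up to 24 N to start it if the finger presses down (mass, friction +-15 %). No push may pass 28 N
- heater_shoulder_right (a point): the same right of the console, at heater x -90, y -85, 47 mm up; a push here turns it about a point some 80 to 100 mm left of its middle
- heater_standoff_left (a point): tip of the left rear stand-off, a rubber stud 16 mm thick that stands 15 mm out of the heater's back; at heater x +105, y +80, 45 mm up, nearly in line with the left shoulder. It meets the trunking rigidly: the push then rises steeply; no bump may pass 28 N. Bedding takes at least 8 N on the trunking for 0.2 s; part of a push on the front is lost in the feet, so about 20 N there, level and towards the trunking
- heater_standoff_right (a point): the same on the right, at heater x +105, y -80, 45 mm up
- trunking: white power trunking fixed along the far side of the bench: 70 mm deep, 960 mm long, 100 mm high. Origin at the foot of its face towards the robot, in the middle of the bay; its +x points away from the robot, square to that face, +y along it to the left. The bay is centred on the origin; a stand-off bears when its tip is at trunking x = 0
- centrifuge: mini centrifuge with a dark domed lid, 165 x 165 mm, 136 mm high, one side of the bay, fixed. Origin at the centre of its underside; its axes are those of the trunking
- tray: tray with two racks of tubes, 165 x 165 mm, 117 mm high, other side of the bay (which is left and which right varies), fixed. Origin at the centre of its underside; its axes are those of the trunking. The bay between the neighbours is 300 mm wide and they stand from 22.5 to 187.5 mm in front of the trunking's face
- reagent_bottle: bystander: clear bottle, 68 mm across, 115 mm high, origin at the centre of its foot
- bottle_cap: bystander: white screw cap, 50 mm across, 22 mm high, origin at the centre of its foot
- marker: bystander: marker pen lying on the bench, 135 mm long along its x, 17 mm thick, origin under its middle
- pcr_rack: bystander: low rack with rows of small holes, 128 x 88 x 32 mm, origin at the centre of its underside
- timer: bystander: small white bench timer, 62 x 70 mm, 70 mm high, origin at the centre of its underside
- tip_box: bystander: pipette tip box, 120 x 85 x 73 mm, origin at the centre of its underside
- heater_block (a point): centre of the top of the aluminium block on the heater, at heater x +12, y 0, 98 mm up; the block is 104 x 84 mm and its open tubes stand up to 112 mm above the bench

How it is judged:
On the way, in this order (a step that is already met when the one before it is completed fails the run):
1. the heater has been walked well into the bay, its centre within 145 mm of the trunking's face (x of heater in the frame of trunking above -0.145 m), for 0.1 s.
2. with both stand-offs home (within 2.5 mm) the heater has been pressed firmly enough for at least 8 N to reach the trunking (x of each of heater_standoff_left, heater_standoff_right in the frame of trunking above -0.0025 m and contact force between heater and trunking above 8 N), for 0.2 s.
At the end, for the whole second after the job is handed in: both rear stand-off tips within 2.5 mm of the trunking's face, the heater level and at rest on its feet, in the bay within 35 mm of its middle, clear of both neighbours (x of each of heater_standoff_left, heater_standoff_right in the frame of trunking above -0.0025 m and y of heater in the frame of trunking between -0.035 and 0.035 m and linear speed of heater below 0.01 m/s and angle between heater's own z axis and vertical below 0.02 rad); the robot touches nothing.
It fails at once if the heater was shoved, or banged against the trunking, with more than 28 N (contact force between any of the fingers, the arm and heater above 28 N or contact force between heater and trunking above 28 N).
It fails at once if the heater was jolted (faster than 0.2 m/s), tipped or lifted (linear speed of heater above 0.2 m/s or angle between heater's own z axis and vertical above 0.06 rad or height (world z) of heater above 0.008 m).
It fails at once if the console was touched (contact force between any of the fingers, the arm and console above 1 N).
It fails at once if a neighbour was touched (contact force between any of heater, the arm, the fingers and centrifuge above 2 N or contact force between any of heater, the arm, the fingers and tray above 2 N).
It fails at once if a bystander was disturbed (distance of any of reagent_bottle, bottle_cap, marker, pcr_rack, timer, tip_box from where it was at the start of the episode above 0.015 m).
It also fails if it takes over 72 s, if anything falls off the work surface, if the arm or the gripper's body presses on something with over 40 N, if the wrist force passes 120 N, or if a joint passes its speed limit or range.

## Robot

A 6-joint arm with a two-finger parallel gripper is mounted at the origin on the work surface. World frame = base frame: x ahead of the robot, y to its left, z up, the work surface at z = 0. Lengths are in m, angles in rad, forces in N, time in s.
With the tool pointing down it reaches from about 0.3 to 0.775 m from the base axis. Payload 14.6 kg.
Tool frame: the origin (TCP) lies midway between the tips of the shut fingers; the grasp point (between the pads) lies 19 mm behind it (ctrl.tcp_to_grasp is the distance from the TCP to the grasp point, in m); x points along the fingers, y is the direction in which the jaws open and shut, and the axes are right-handed (so a half turn about x gives the same grasp; the last joint's range is limited). The gripper opens to 94 mm and grips with 3 to 60 N. Pads are 16 mm wide; open, the fingers measure 119 mm over their backs; the gripper's body (75 mm by 177 mm) begins 78 mm behind the grasp point.
Start: joints at [-1.264, 0.3, 1.521, -0, 1.321, -0.067], TCP at [0.201, -0.512, 0.205] pointing down, gripper open.
Joint ranges: [-3.03, 3.03], [-0.79, 2.21], [0.23, 2.52], [-1.04, 4.18], [0, 3.07], [-2.55, 2.55]. Speed limits (rad/s): [2.22, 2.22, 2.57, 3.14, 3.14, 3.14].

## Interface

Orientations are given as [roll, pitch, yaw] about the fixed x, y, z axes, in that order (R = Rz(yaw) Ry(pitch) Rx(roll)).
In Python, from station import ctrl gives the robot as it stands.
- The arm moves only by the tool jog_arm, never from a script. Its argument "rows" is one flat list of numbers, 7 for each row, row after row: the shift along the world's x, y, z in m, then the turn, a rotation vector about the world's x, y, z in degrees, then the closure, from 0 (fully open) to 1 (shut). A call has 1 to 8 rows; each row shifts and turns the commanded pose from where the row before left it; what a row does not reach is not made up. A row lasts 1/12 s, in which the tool goes at most 41.7 mm and 7.16 degrees, less where a joint would pass 70% of its speed; a pose out of reach is approached as far as the arm can. A call with a gripper value outside its range is refused whole. The fingers move at their own pace and stop on an object; "squeeze" is the grip in N (left out, the last holds). Time passes only in rows, so rows that do not move let the fingers close. It gives the time, the measured TCP pose, the force and the opening at its end, in the units of the state.
- ctrl.get_obs(): the state, without advancing time (a new reading comes with each control period).
- ctrl.camera(name): name is "scene" or "top"; returns (picture, depth): 480x640x3 uint8, red, green, blue; 480x640 float32, m along the optical axis (not along the pixel's ray), 0 where there is no reading.
- ctrl.camera_model(name): a dict with "K" (3x3 intrinsics, pixels), "extrinsics" (4x4, takes a point from camera to world coordinates). Camera axes: x right, y down, z forward; pixel columns grow to the right and rows downward; lengths in m; the calibration is good to about 2 mm. A picture is of the moment at which its call begins. camera_model takes no time and is no camera call.
- ctrl.hand_in(): hands the job in, once; it reports no verdict.
The state is a dict: "time_s": time; "qpos": joint angles; "joint_vel": joint speeds; "tau": joint torques, N m; "ee_pos": TCP position; "eef_rot": TCP orientation; "force": force on the tool from outside, world axes, zero at the start; "moment": the same for the moment, N m; "grip_width": finger opening in m.
Only numpy, scipy, OpenCV 4.12 (cv2) and the standard library are available. Lean on these libraries where they do the work, as an engineer would, in place of code of your own. Each camera call takes 0.05 s, during which the arm holds its last target.

## Working session

There is one attempt and no reset: what is moved stays moved. The work goes in short steps, Python scripts to look and compute and a tool call to move; the robot and the scene stay as the last step left them, time stands still between calls to the robot, and variables do not carry over. Pictures are saved under pics/ and viewed, and the job is handed in when it is done.

Besides the shell and the picture viewer there is one more tool, called after "Request:" in YAML: its name, and indented under it one key for each argument. jog_arm: Moves the arm, as the interface text tells. Its arguments: {"type":"object","properties":{"rows":{"type":"array"},"squeeze":{"type":"number"}},"required":["rows"]}

```bash
ls; mkdir -p pics; python3 - <<'E'
from station import ctrl
import cv2,numpy as np
o=ctrl.get_obs()
for k,v in o.items(): print(k,np.round(v,4))
for n in("scene","top"):
    p,d=ctrl.camera(n); cv2.imwrite(f"pics/{n}0.png",p[:,:,::-1]); np.save(f"{n}_d.npy",d);np.save(f"{n}_p.npy",p)
    m=ctrl.camera_model(n); print(n,np.round(m["K"],1).tolist(),np.round(m["extrinsics"],4).tolist())
E
```

```text
pics
time_s 0.0
qpos [-1.2637  0.3004  1.5216 -0.      1.3207 -0.0666]
joint_vel [-0.0024  0.0009 -0.0002 -0.0008  0.001  -0.0007]
tau [ 7.00000e-04 -5.31809e+01 -3.52738e+01  7.10000e-02  2.45000e-02
 -1.00000e-04]
ee_pos [ 0.2007 -0.5118  0.2049]
eef_rot [-1.6206  1.5697  1.8947]
force [-0.2462  0.0688  0.0618]
moment [-0.0076 -0.0407 -0.0075]
grip_width 0.0938
scene [[459.2, 0.0, 319.5], [0.0, 459.2, 241.6], [0.0, 0.0, 1.0]] [[0.3336, 0.5632, -0.756, 1.5349], [0.9426, -0.1855, 0.2777, -0.3422], [0.0162, -0.8053, -0.5927, 0.7887], [0.0, 0.0, 0.0, 1.0]]
top [[466.3, 0.0, 320.2], [0.0, 466.3, 242.6], [0.0, 0.0, 1.0]] [[-0.0164, -0.99, 0.1399, 0.461], [-0.9997, 0.0139, -0.0188, 0.0161], [0.0167, -0.1401, -0.99, 1.1829], [0.0, 0.0, 0.0, 1.0]]
```

View pics/scene0.png

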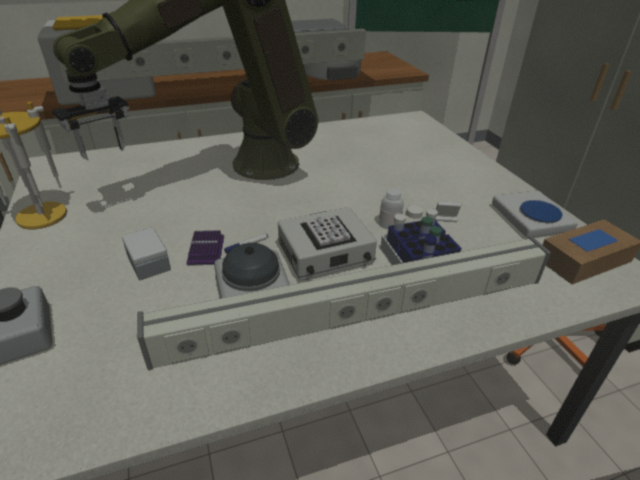

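View pics/top0.png

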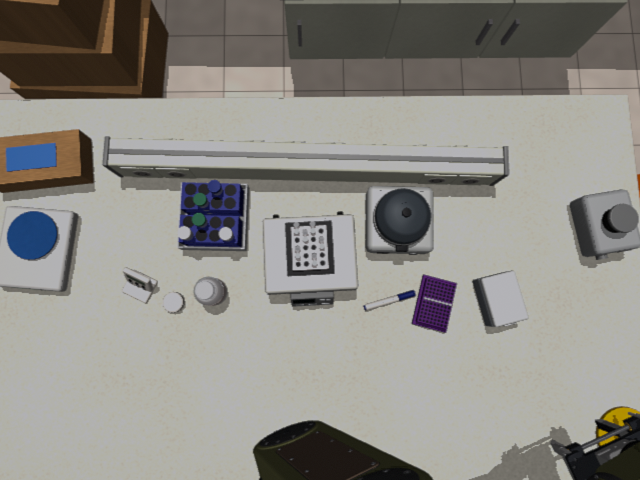

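```bash
cat > h.py <<'E'
import numpy as np,cv2
from station import ctrl
def cloud(d,n):
    m=ctrl.camera_model(n);K=np.array(m["K"]);E=np.array(m["extrinsics"])
    v,u=np.mgrid[0:480,0:640]
    P=np.stack([(u-K[0,2])/K[0,0]*d,(v-K[1,2])/K[1,1]*d,d],-1)
    return P@E[:3,:3].T+E[:3,3]
def pix(p,n):
    m=ctrl.camera_model(n);K=np.array(m["K"]);E=np.array(m["extrinsics"])
    q=(np.array(p)-E[:3,3])@E[:3,:3]; return (q@K.T)[:2]/q[2] if q.ndim==1 else (q@K.T)[:,:2]/q[:,2:]
def onplane(u,v,z,n="top"):
    m=ctrl.camera_model(n);K=np.array(m["K"]);E=np.array(m["extrinsics"])
    r=E[:3,:3]@np.array([(u-K[0,2])/K[0,0],(v-K[1,2])/K[1,1],1]); t=(z-E[2,3])/r[2]; return E[:3,3]+t*r
E
python3 - <<'E'
from h import *
d=np.load("top_d.npy");p=np.load("top_p.npy");W=cloud(d,"top")
def st(a,b,c,e): 
    w=W[a:b,c:e].reshape(-1,3); print(np.round(np.median(w,0),4),np.round(w[:,2].std(),4))
st(340,350,220,240);st(250,260,275,285);st(270,280,340,350)
for u in range(140,500,60):
    print(u,[ (v,*np.round(W[v,u],3)) for v in range(140,190,4)])
c=p[190:320,250:370,::-1]; cv2.imwrite("pics/crop_h.png",cv2.resize(c,None,fx=5,fy=4.6,interpolation=cv2.INTER_CUBIC))
c=p[130:210,90:520,::-1]; cv2.imwrite("pics/crop_t.png",cv2.resize(c,(800,450),interpolation=cv2.INTER_CUBIC))
E
```

```text
[ 0.3768  0.2219 -0.0005] 0.0835
[0.5888 0.0921 0.0848] 0.0021
[ 0.5393 -0.0609  0.0852] 0.0019
140 [(140, np.float64(0.87), np.float64(0.426), np.float64(0.097)), (144, np.float64(0.86), np.float64(0.425), np.float64(0.099)), (148, np.float64(0.849), np.float64(0.424), np.float64(0.101)), (152, np.float64(0.839), np.float64(0.424), np.float64(0.1)), (156, np.float64(0.83), np.float64(0.424), np.float64(0.099)), (160, np.float64(0.82), np.float64(0.424), np.float64(0.098)), (164, np.float64(0.809), np.float64(0.422), np.float64(0.102)), (168, np.float64(0.802), np.float64(0.425), np.float64(0.093)), (172, np.float64(0.8), np.float64(0.435), np.float64(0.065)), (176, np.float64(0.803), np.float64(0.451), np.float64(0.021)), (180, np.float64(0.798), np.float64(0.458), np.float64(0.003)), (184, np.float64(0.789), np.float64(0.459), np.float64(-0.003)), (188, np.float64(0.777), np.float64(0.457), np.float64(0.002))]
200 [(140, np.float64(0.87), np.float64(0.283), np.float64(0.093)), (144, np.float64(0.858), np.float64(0.281), np.float64(0.1)), (148, np.float64(0.847), np.float64(0.281), 
[... 3336 characters left out ...]
oat64(0.842), np.float64(-0.299), np.float64(0.1)), (152, np.float64(0.833), np.float64(-0.3), np.float64(0.095)), (156, np.float64(0.822), np.float64(-0.298), np.float64(0.099)), (160, np.float64(0.812), np.float64(-0.298), np.float64(0.099)), (164, np.float64(0.801), np.float64(-0.297), np.float64(0.101)), (168, np.float64(0.792), np.float64(-0.296), np.float64(0.099)), (172, np.float64(0.782), np.float64(-0.296), np.float64(0.099)), (176, np.float64(0.777), np.float64(-0.301), np.float64(0.082)), (180, np.float64(0.773), np.float64(-0.307), np.float64(0.058)), (184, np.float64(0.779), np.float64(-0.323), np.float64(-0.002)), (188, np.float64(0.768), np.float64(-0.322), np.float64(0.001))]
```

View pics/crop_h.png

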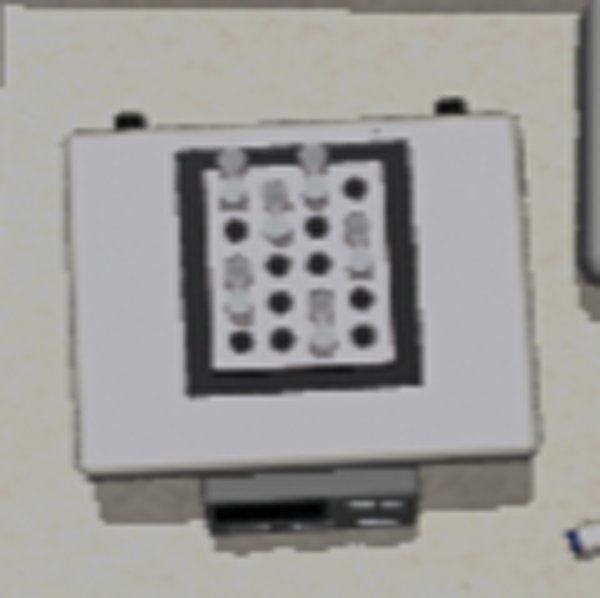

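View pics/crop_t.png

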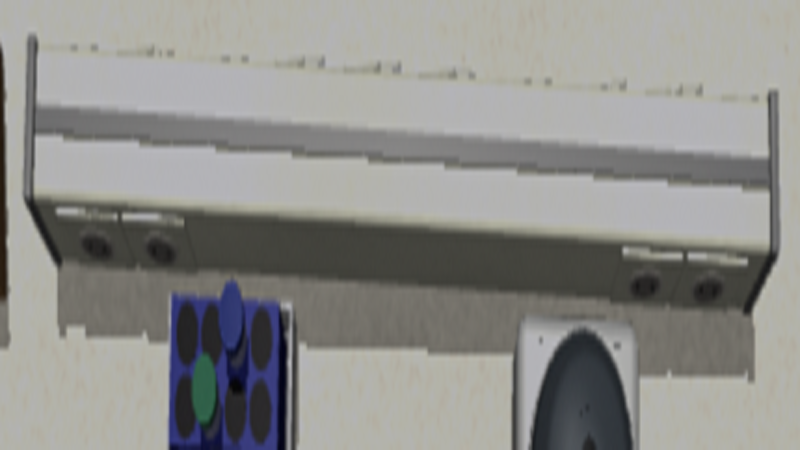

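```bash
cat >> h.py <<'E'
from math import *
def rect(mask):
    pts=np.argwhere(mask)[:,::-1].astype(np.float32)
    return cv2.minAreaRect(pts)
def heater(W,p,verb=1):
    x,y,z=W[...,0],W[...,1],W[...,2]
    m=(z>0.078)&(z<0.125)&(abs(y)<0.2)&(x>0.42)&(x<0.82)
    return m
E
python3 - <<'E'
from h import *
d=np.load("top_d.npy");W=cloud(d,"top");x,y,z=W[...,0],W[...,1],W[...,2]
# trunking face
m=(z>0.02)&(z<0.085)&(x>0.74)&(x<0.83)&(y<0.5)&(y>-0.45)
A=np.c_[y[m],np.ones(m.sum())];b=x[m]
k=np.ones(len(b),bool)
for _ in range(8):
    c=np.linalg.lstsq(A[k],b[k],rcond=None)[0]; r=b-A@c; k=abs(r)<0.005
print("face x = %.4f*y+%.4f"%tuple(c),k.sum(),r[k].std())
m=(z>0.09)&(z<.11)&(x>0.77)
# top edges via pixels
for u in (140,200,260,320,380,440,480): pass
print("heater corners by px")
C=np.array([onplane(u,v,.086) for u,v in [(264,218.9),(353.6,214.6),(357.6,287.8),(266.4,292.6)]]);print(C.round(4))
m=((z>0.075)&(z<0.125)&(abs(y)<0.14)&(x>0.45)&(x<0.74)).astype(np.uint8)
n,l,s,ce=cv2.connectedComponentsWithStats(m)
print(s)
i=1+np.argmax(s[1:,4]); mm=(l==i)&(z<0.093)
P=W[l==i][:,:2].astype(np.float32); 
print("minrect m",cv2.minAreaRect(P), P.mean(0))
for nm,(y0,y1) in dict(tray=(0.1,0.32),cent=(-0.35,-0.1)).items():
    m=((z>0.015)&(y>y0)&(y<y1)&(x>0.55)&(x<0.775)).astype(np.uint8)
    n,l,s,ce=cv2.connectedComponentsWithStats(m); i=1+np.argmax(s[1:,4]);P=W[l==i]
    print(nm,s[i],cv2.minAreaRect(P[:,:2].astype(np.float32)))
    print(np.percentile(P[:,0],[1,99]),np.percentile(P[:,1],[1,99]))
E
```

```text
face x = 0.0355*y+0.7892 2757 0.0021884147951523624
heater corners by px
[[ 0.675   0.1286  0.086 ]
 [ 0.6826 -0.086   0.086 ]
 [ 0.5075 -0.0907  0.086 ]
 [ 0.4997  0.1229  0.086 ]]
[[     0      0    640    480 300262]
 [   374    206      4     21     52]
 [   263    214     95     80   6884]
 [   297    299      1      1      1]
 [   300    299      1      1      1]]
minrect m ((0.5922273397445679, 0.02038370817899704), (0.18045136332511902, 0.2201189547777176), 2.005284070968628) [0.5898788  0.02068014]
tray [ 180  180   69   71 3877] ((0.6925432085990906, 0.24857167899608612), (0.14421403408050537, 0.16441622376441956), 88.95983123779297)
[0.61133577 0.76711303] [0.17730293 0.31822596]
cent [ 366  186   68   69 4497] ((0.6767180562019348, -0.20337475836277008), (0.1657208353281021, 0.1687564104795456), 87.68406677246094)
[0.59448264 0.75639083] [-0.28202382 -0.12112683]
```

```bash
python3 - <<'E'
from h import *
from scipy.spatial.transform import Rotation as R
o=ctrl.get_obs()
R0=R.from_euler('xyz',o["eef_rot"]);print(R0.as_matrix().round(3))
t=radians(20);a=radians(-2)
for s in (1,-1):
    X=np.array([sin(t),0,-cos(t)]);Y=np.array([0,s,0]);Z=np.cross(X,Y)
    Rd=R.from_euler('z',a)*R.from_matrix(np.c_[X,Y,Z])
    rv=(Rd*R0.inv()).as_rotvec(degrees=True);print(s,rv.round(2),np.linalg.norm(rv))
d=np.load("top_d.npy");W=cloud(d,"top")
for nm,(u,v) in dict(bottle=(210,291),cap=(173,302),timer=(140,283),markerL=(366,308),markerR=(414,294),rackTL=(425,278),tip=(482,285),tip2=(490,325)).items(): print(nm,W[v,u].round(3))
yw=radians(2.0);c=np.array([.592,.0197])
for n,p in dict(SL=(-.09,.085),SR=(-.09,-.085),consL=(-.124,.052),consR=(-.124,-.052)).items():
    print(n,(c+[cos(yw)*p[0]-sin(yw)*p[1],sin(yw)*p[0]+cos(yw)*p[1]]).round(4))
E
```

```text
[[-0.     0.365 -0.931]
 [ 0.001 -0.931 -0.365]
 [-1.    -0.001 -0.   ]]
1 [-27.41  -4.77 154.47] 156.95247146237924
-1 [  3.34 -19.86 -23.19] 30.71172395082505
bottle [0.504 0.248 0.115]
cap [0.483 0.359 0.021]
timer [0.529 0.432 0.045]
markerL [ 0.46  -0.118  0.012]
markerR [ 0.493 -0.238  0.015]
rackTL [ 0.532 -0.268  0.014]
tip [ 0.51  -0.393  0.064]
tip2 [ 0.414 -0.415  0.039]
SL [0.4991 0.1015]
SR [ 0.505  -0.0684]
consL [0.4663 0.0673]
consR [ 0.4699 -0.0366]
```

Request:
jog_arm:
  rows: [0.015, 0.0385, 0, 0.209, -1.241, -1.449, 1, 0.015, 0.0385, 0, 0.209, -1.241, -1.449, 1, 0.015, 0.0385, 0, 0.209, -1.241, -1.449, 1, 0.015, 0.0385, 0, 0.209, -1.241, -1.449, 1, 0.015, 0.0385, 0, 0.209, -1.241, -1.449, 1, 0.015, 0.0385, 0, 0.209, -1.241, -1.449, 1, 0.015, 0.0385, 0, 0.209, -1.241, -1.449, 1, 0.015, 0.0385, 0, 0.209, -1.241, -1.449, 1]
  squeeze: 30

```text
time_s: 0.77
ee_pos: [0.3209, -0.2021, 0.2053]
eef_rot: [3.04, 1.394, 0.067]
force: [1.0, 0.2, -0.6]
grip_width: 0.0443
```

Request:
jog_arm:
  rows: [0.015, 0.0385, 0, 0.209, -1.241, -1.449, 1, 0.015, 0.0385, 0, 0.209, -1.241, -1.449, 1, 0.015, 0.0385, 0, 0.209, -1.241, -1.449, 1, 0.015, 0.0385, 0, 0.209, -1.241, -1.449, 1, 0.015, 0.0385, 0, 0.209, -1.241, -1.449, 1, 0.015, 0.0385, 0, 0.209, -1.241, -1.449, 1, 0.015, 0.0385, 0, 0.209, -1.241, -1.449, 1, 0.015, 0.0385, 0, 0.209, -1.241, -1.449, 1]

```text
time_s: 1.43
ee_pos: [0.441, 0.1064, 0.2057]
eef_rot: [-3.141, 1.22, -0.035]
force: [1.2, -0.7, -0.0]
grip_width: 0.0001
```

```bash
cat >> h.py <<'E'
from scipy.spatial.transform import Rotation as R
def tool(o):
    return R.from_euler('xyz',o["eef_rot"])
def Rdes(t=20,a=-2):
    t=radians(t);X=np.array([sin(t),0,-cos(t)]);Y=np.array([0,-1.,0]);Z=np.cross(X,Y)
    return R.from_euler('z',radians(a))*R.from_matrix(np.c_[X,Y,Z])
E
python3 - <<'E'
from h import *
o=ctrl.get_obs();
for k in("time_s","qpos","ee_pos","force","grip_width"):print(k,np.round(o[k],4))
print((Rdes()*tool(o).inv()).as_rotvec(degrees=True).round(2))
E
```

```text
time_s 1.4333
qpos [ 0.205  -0.1121  2.0111 -0.1044  0.9034  1.8622]
ee_pos [0.441  0.1064 0.2057]
force [ 1.2121 -0.6619 -0.0293]
grip_width 0.0001
[-0.01  0.12  0.05]
```

Request:
jog_arm:
  rows: [0, 0, -0.03, 0, 0, 0, 1, 0, 0, -0.035, 0, 0, 0, 1, 0, 0, -0.035, 0, 0, 0, 1, 0, 0, -0.035, 0, 0, 0, 1, 0.005, -0.002, -0.023, 0, 0, 0, 1, 0.01, 0, -0.004, 0, 0, 0, 1, 0.01, 0, 0, 0, 0, 0, 1, 0.005, 0, 0, 0, 0, 0, 1]

```text
time_s: 2.1
ee_pos: [0.472, 0.102, 0.0437]
eef_rot: [3.139, 1.222, -0.038]
force: [0.3, -0.5, 0.2]
grip_width: 0.0006
```

Request:
jog_arm:
  rows: [0.005, 0, 0, 0, 0, 0, 1, 0.005, 0, 0, 0, 0, 0, 1, 0.0025, 0, 0, 0, 0, 0, 1, 0, 0, 0, 0, 0, 0, 1]

```text
time_s: 2.43
ee_pos: [0.4839, 0.102, 0.044]
eef_rot: [3.14, 1.221, -0.037]
force: [-1.1, 0.1, 0.0]
grip_width: 0.0005
```

```bash
python3 - <<'E'
from h import *
p,d=ctrl.camera("top"); W=cloud(d,"top")
c=p[200:340,220:380,::-1]; cv2.imwrite("pics/c1.png",cv2.resize(c,None,fx=5,fy=4,interpolation=cv2.INTER_CUBIC))
p,d=ctrl.camera("scene"); c=p[150:330,220:460,::-1]; cv2.imwrite("pics/s1.png",cv2.resize(c,None,fx=3.3,fy=3.3,interpolation=cv2.INTER_CUBIC))
E
```

```text
(no output)
```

View pics/c1.png

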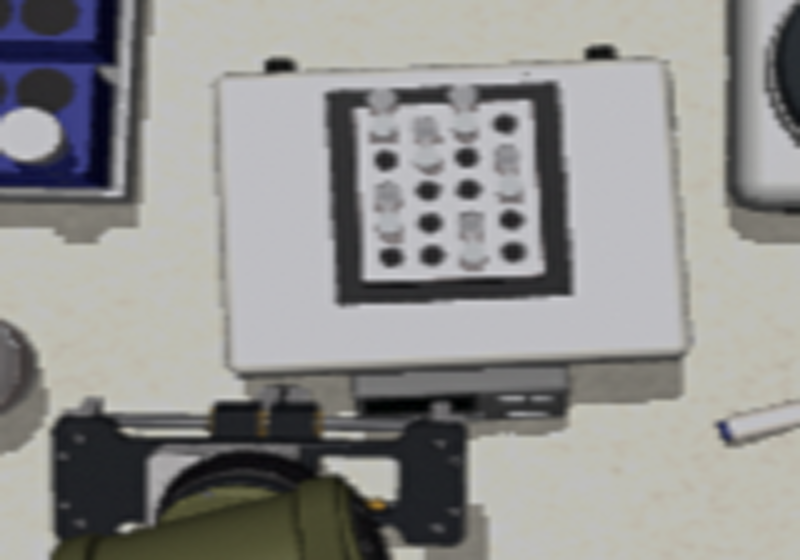

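View pics/s1.png

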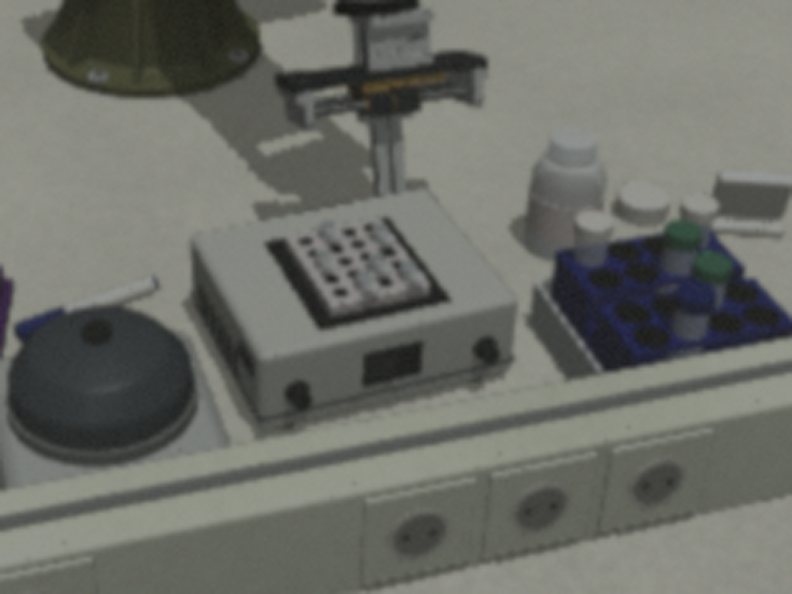

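Request:
jog_arm:
  rows: [0.002, 0, 0, 0, 0, 0, 1, 0.002, 0, 0, 0, 0, 0, 1, 0.001, 0, 0.0001, 0, 0, 0, 1, 0.001, 0, 0.0001, 0, 0, 0, 1, 0.001, 0, 0.0001, 0, 0, 0, 1, 0.001, 0.0003, 0.0001, 0, 0, 0, 1]

```text
time_s: 3.03
ee_pos: [0.4902, 0.1021, 0.0433]
eef_rot: [3.137, 1.225, -0.04]
force: [-14.8, -1.9, 10.4]
grip_width: 0.0006
```

Request:
jog_arm:
  rows: [0.001, 0.0003, 0.0002, 0, 0, 0, 1, 0.001, 0.0003, 0.0002, 0, 0, 0, 1, 0.001, 0.0003, 0.0002, 0, 0, 0, 1]

```text
time_s: 3.28
ee_pos: [0.4929, 0.1031, 0.0436]
eef_rot: [3.137, 1.225, -0.04]
force: [-8.3, 0.6, 1.4]
grip_width: 0.0002
```

Request:
jog_arm:
  rows: [0.0015, 0.0006, 0.0004, 0, 0, 0, 1, 0.002, 0.0009, 0.0004, 0, 0, 0, 1, 0.002, 0.0009, 0.0004, 0, 0, 0, 1, 0.002, 0.0009, 0.0003, 0, 0, 0, 1, 0.002, 0.0009, 0.0003, 0, 0, 0, 1, 0.002, 0.0009, 0.0003, 0, 0, 0, 1]

```text
time_s: 3.78
ee_pos: [0.5057, 0.1084, 0.0463]
eef_rot: [3.139, 1.223, -0.038]
force: [-4.4, -0.5, -4.7]
grip_width: 0.0007
```

Request:
jog_arm:
  rows: [0.0025, 0.0011, 0.0003, 0, 0, 0, 1, 0.0025, 0.0011, 0.0003, 0, 0, 0, 1, 0.0025, 0.0011, 0.0003, 0, 0, 0, 1, 0.0025, 0.0011, 0.0003, 0, 0, 0, 1, 0.001, 0.0004, 0.0002, 0, 0, 0, 1]

```text
time_s: 4.2
ee_pos: [0.5172, 0.1132, 0.0481]
eef_rot: [3.139, 1.222, -0.037]
force: [-4.6, -0.8, -4.1]
grip_width: 0.0001
```

Request:
jog_arm:
  rows: [-0.001, 0, 0, 0, 0, 0, 1, -0.004, 0, 0, 0, 0, 0, 1, -0.015, 0, 0, 0, 0, 0, 1, -0.035, 0, 0, 0, 0, 0, 1, -0.02, 0, 0, 0, 0, 0, 1]

```text
time_s: 4.62
ee_pos: [0.4399, 0.1129, 0.0479]
eef_rot: [3.14, 1.221, -0.037]
force: [-1.2, -0.1, 1.0]
grip_width: 0.0007
```

```bash
cat >> h.py <<'E'
O=np.array([.790,.025]);A=radians(-2.03)
def est(tag=None):
    p,d=ctrl.camera("top");W=cloud(d,"top");x,y,z=W[...,0],W[...,1],W[...,2]
    P0=getattr(est,'c',None)
    m=((z>0.076)&(z<0.093)&(abs(y-.02)<0.155)&(x>0.47)&(x<0.795)&(p.min(2)>120)).astype(np.uint8)
    n,l,s,ce=cv2.connectedComponentsWithStats(m); i=1+np.argmax(s[1:,4])
    k=l==i; P=W[k][:,:2].astype(np.float32); r=cv2.minAreaRect(P)
    (cx,cy),(w,h),a=r
    if w>h: a-=90
    a=(a+45)%90-45
    dlt=np.array([cx,cy])-O; xt=dlt@[cos(A),sin(A)]; yt=dlt@[-sin(A),cos(A)]
    rel=radians(a)-A
    tips=[xt+.105*cos(rel)-s*.08*sin(rel) for s in(1,-1)]
    print("heater c",round(cx,4),round(cy,4),"size",round(w,3),round(h,3),"yaw",round(a,2),"trunk x,y mm",round(xt*1e3,1),round(yt*1e3,1),"relyaw",round(degrees(rel),2),"tips L,R mm",np.round(np.array(tips)*1e3,1))
    ya=radians(a)
    for n,q in dict(SL=(-.09,.085),SR=(-.09,-.085)).items():
        print(n,(np.array([cx,cy])+[cos(ya)*q[0]-sin(ya)*q[1],sin(ya)*q[0]+cos(ya)*q[1]]).round(4))
    if tag:
        c=p[160:340,200:420,::-1]; cv2.imwrite(f"pics/{tag}.png",cv2.resize(c,None,fx=3.6,fy=3.3,interpolation=cv2.INTER_CUBIC))
    return r
E
python3 -c "
from h import *
est('c2')
o=ctrl.get_obs();print(o['ee_pos'],(Rdes()*tool(o).inv()).as_rotvec(degrees=True).round(2))"
```

```text
heater c 0.6096 0.021 size 0.22 0.179 yaw -5.18 trunk x,y mm -180.2 -10.4 relyaw -3.15 tips L,R mm [-70.9 -79.7]
SL [0.5276 0.1138]
SR [ 0.5123 -0.0555]
[0.43755512 0.11285085 0.04752414] [ 0.06 -0.06 -0.01]
```

View pics/c2.png

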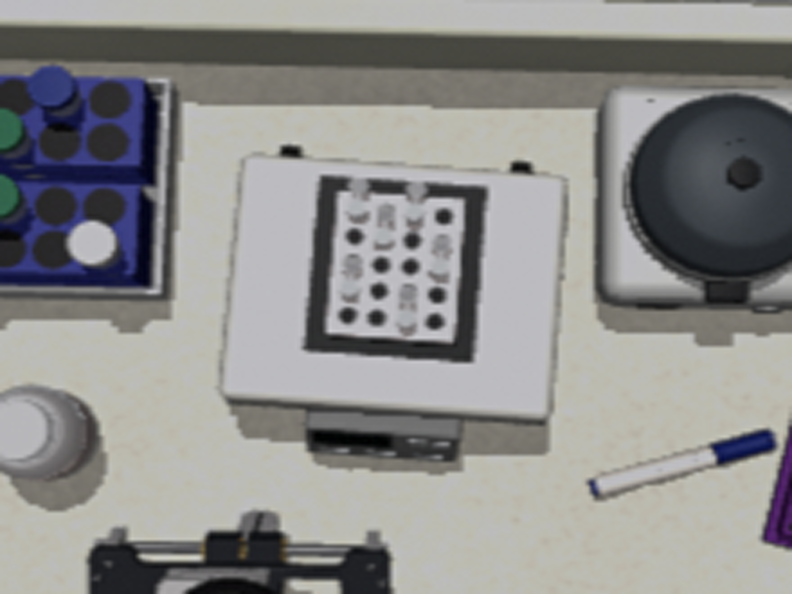

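Request:
jog_arm:
  rows: [0, -0.034, -0.001, 0, 0, 0, 1, 0, -0.034, -0.001, 0, 0, 0, 1, 0, -0.034, -0.001, 0, 0, 0, 1, 0, -0.034, -0.001, 0, 0, 0, 1, 0, -0.034, 0, 0, 0, 0, 1, 0.015, 0, 0, 0, 0, 0, 1, 0.025, 0, 0, 0, 0, 0, 1, 0.014, 0, 0, 0, 0, 0, 1]

```text
time_s: 5.33
ee_pos: [0.4982, -0.0584, 0.0451]
eef_rot: [3.136, 1.218, -0.042]
force: [-0.5, 0.4, 0.1]
grip_width: 0.0005
```

Request:
jog_arm:
  rows: [0.003, 0, 0.0002, 0, 0, 0, 1, 0.0015, 0, 0.0004, 0, 0, 0, 1, 0.0015, 0, 0.0005, 0, 0, 0, 1, 0.0015, 0, 0.0005, 0, 0, 0, 1, 0.0015, -0.0003, 0.0005, 0, 0, 0, 1, 0.0015, -0.0005, 0.0004, 0, 0, 0, 1]

```text
time_s: 5.83
ee_pos: [0.5046, -0.0574, 0.0456]
eef_rot: [3.14, 1.225, -0.036]
force: [-4.0, -0.4, -3.8]
grip_width: 0.0002
```

Request:
jog_arm:
  rows: [0.002, -0.0009, 0.0004, 0, 0, 0, 1, 0.0025, -0.0011, 0.0003, 0, 0, 0, 1, 0.0025, -0.0011, 0.0003, 0, 0, 0, 1, 0.0025, -0.0011, 0.0003, 0, 0, 0, 1, 0.0025, -0.0011, 0.0003, 0, 0, 0, 1, 0.0025, -0.0011, 0.0003, 0, 0, 0, 1, 0.0025, -0.0011, 0.0003, 0, 0, 0, 1, 0.0025, -0.0011, 0.0003, 0, 0, 0, 1]

```text
time_s: 6.5
ee_pos: [0.5261, -0.0664, 0.0489]
eef_rot: [3.139, 1.222, -0.038]
force: [-4.3, -0.5, -3.3]
grip_width: 0.0002
```

Request:
jog_arm:
  rows: [-0.001, 0, 0, 0, 0, 0, 1, -0.004, 0, 0, 0, 0, 0, 1, -0.015, 0, 0, 0, 0, 0, 1, -0.035, 0, -0.002, 0, 0, 0, 1, -0.01, 0, -0.002, 0, 0, 0, 1]

```text
time_s: 6.92
ee_pos: [0.4581, -0.066, 0.0447]
eef_rot: [3.139, 1.222, -0.037]
force: [0.4, 0.4, 0.2]
grip_width: 0.0002
```

```bash
python3 -c "
from h import *
est('c3')
o=ctrl.get_obs();print(o['ee_pos'],(Rdes()*tool(o).inv()).as_rotvec(degrees=True).round(2))"
```

```text
heater c 0.6248 0.0204 size 0.179 0.22 yaw 1.21 trunk x,y mm -164.9 -10.5 relyaw 3.24 tips L,R mm [-64.6 -55.5]
SL [0.5331 0.1035]
SR [ 0.5367 -0.0665]
[ 0.457989   -0.06602223  0.04462035] [ 0.05 -0.02  0.03]
```

Request:
jog_arm:
  rows: [0, 0.034, 0, 0, 0, 0, 1, 0, 0.034, 0, 0, 0, 0, 1, 0, 0.034, 0, 0, 0, 0, 1, 0, 0.034, 0, 0, 0, 0, 1, 0, 0.032, 0, 0, 0, 0, 1, 0.015, 0.001, 0, 0, 0, 0, 1, 0.025, 0, 0, 0, 0, 0, 1, 0.016, 0, 0, 0, 0, 0, 1]

```text
time_s: 7.63
ee_pos: [0.5194, 0.1041, 0.0461]
eef_rot: [-3.141, 1.218, -0.033]
force: [-0.1, -0.5, -0.2]
grip_width: 0.0007
```

Request:
jog_arm:
  rows: [0.003, 0, 0.0002, 0, 0, 0, 1, 0.002, 0, 0.0004, 0, 0, 0, 1, 0.0015, 0, 0.0005, 0, 0, 0, 1, 0.0015, 0, 0.0005, 0, 0, 0, 1, 0.0015, 0.0003, 0.0005, 0, 0, 0, 1, 0.0015, 0.0005, 0.0004, 0, 0, 0, 1]

```text
time_s: 8.13
ee_pos: [0.5261, 0.1033, 0.0466]
eef_rot: [3.138, 1.225, -0.039]
force: [-4.9, 0.5, -2.9]
grip_width: 0.0005
```

Request:
jog_arm:
  rows: [0.002, 0.0009, 0.0004, 0, 0, 0, 1, 0.0025, 0.0011, 0.0003, 0, 0, 0, 1, 0.0025, 0.0011, 0.0003, 0, 0, 0, 1, 0.0025, 0.0011, 0.0003, 0, 0, 0, 1, 0.0025, 0.0011, 0.0003, 0, 0, 0, 1, 0.0025, 0.0011, 0.0003, 0, 0, 0, 1, 0.0025, 0.0011, 0.0003, 0, 0, 0, 1, 0.0025, 0.0011, 0.0003, 0, 0, 0, 1]

```text
time_s: 8.8
ee_pos: [0.5476, 0.1122, 0.05]
eef_rot: [3.139, 1.222, -0.038]
force: [-4.4, -0.1, -2.9]
grip_width: 0.0002
```

Request:
jog_arm:
  rows: [-0.001, 0, 0, 0, 0, 0, 1, -0.004, 0, 0, 0, 0, 0, 1, -0.015, 0, 0, 0, 0, 0, 1, -0.035, 0, -0.002, 0, 0, 0, 1, -0.015, 0, -0.002, 0, 0, 0, 1]

```text
time_s: 9.22
ee_pos: [0.4751, 0.112, 0.0459]
eef_rot: [3.14, 1.221, -0.037]
force: [-0.7, 0.2, -0.8]
grip_width: 0.0004
```

```bash
python3 -c "
from h import *
est('c4')
o=ctrl.get_obs();print(o['ee_pos'],(Rdes()*tool(o).inv()).as_rotvec(degrees=True).round(2))"
```

```text
heater c 0.6399 0.0208 size 0.22 0.178 yaw -5.27 trunk x,y mm -149.8 -9.5 relyaw -3.24 tips L,R mm [-40.5 -49.5]
SL [0.5581 0.1137]
SR [ 0.5425 -0.0556]
[0.47366607 0.11195349 0.04542494] [ 0.06 -0.05 -0.01]
```

Request:
jog_arm:
  rows: [0, -0.034, 0, 0, 0, 0, 1, 0, -0.034, 0, 0, 0, 0, 1, 0, -0.034, 0, 0, 0, 0, 1, 0, -0.034, 0, 0, 0, 0, 1, 0, -0.034, 0, 0, 0, 0, 1, 0.015, 0, 0, 0, 0, 0, 1, 0.025, 0, 0, 0, 0, 0, 1, 0.012, 0, 0, 0, 0, 0, 1]

```text
time_s: 9.93
ee_pos: [0.5321, -0.0594, 0.0473]
eef_rot: [3.136, 1.218, -0.042]
force: [-11.9, -3.0, 5.9]
grip_width: 0.001
```

Request:
jog_arm:
  rows: [0.003, 0, 0.0002, 0, 0, 0, 1, 0.0015, 0, 0.0004, 0, 0, 0, 1, 0.0015, 0, 0.0005, 0, 0, 0, 1, 0.0015, 0, 0.0005, 0, 0, 0, 1, 0.0015, -0.0003, 0.0005, 0, 0, 0, 1, 0.0015, -0.0005, 0.0004, 0, 0, 0, 1]

```text
time_s: 10.43
ee_pos: [0.5388, -0.0586, 0.0479]
eef_rot: [3.139, 1.224, -0.037]
force: [-4.8, -0.7, -3.2]
grip_width: 0.0009
```

Request:
jog_arm:
  rows: [0.002, -0.0009, 0.0004, 0, 0, 0, 1, 0.0025, -0.0011, 0.0003, 0, 0, 0, 1, 0.0025, -0.0011, 0.0003, 0, 0, 0, 1, 0.0025, -0.0011, 0.0003, 0, 0, 0, 1, 0.0025, -0.0011, 0.0003, 0, 0, 0, 1, 0.0025, -0.0011, 0.0003, 0, 0, 0, 1, 0.0025, -0.0011, 0.0003, 0, 0, 0, 1, 0.0025, -0.0011, 0.0003, 0, 0, 0, 1]

```text
time_s: 11.1
ee_pos: [0.5596, -0.0674, 0.0509]
eef_rot: [3.139, 1.222, -0.038]
force: [-4.8, -0.5, -3.8]
grip_width: 0.0004
```

Request:
jog_arm:
  rows: [-0.001, 0, 0, 0, 0, 0, 1, -0.004, 0, 0, 0, 0, 0, 1, -0.015, 0, 0, 0, 0, 0, 1, -0.035, 0, -0.002, 0, 0, 0, 1, -0.012, 0, -0.002, 0, 0, 0, 1]

```text
time_s: 11.52
ee_pos: [0.4898, -0.067, 0.0468]
eef_rot: [3.139, 1.222, -0.038]
force: [-0.7, 1.2, -0.6]
grip_width: 0.0004
```

```bash
python3 -c "
from h import *
est('c5')
o=ctrl.get_obs();print(o['ee_pos'],(Rdes()*tool(o).inv()).as_rotvec(degrees=True).round(2))"
```

```text
heater c 0.6573 0.0212 size 0.178 0.22 yaw 1.62 trunk x,y mm -132.5 -8.5 relyaw 3.65 tips L,R mm [-32.8 -22.6]
SL [0.565  0.1037]
SR [ 0.5698 -0.0663]
[ 0.48923589 -0.06700225  0.04660366] [ 0.04 -0.03  0.02]
```

View pics/c5.png

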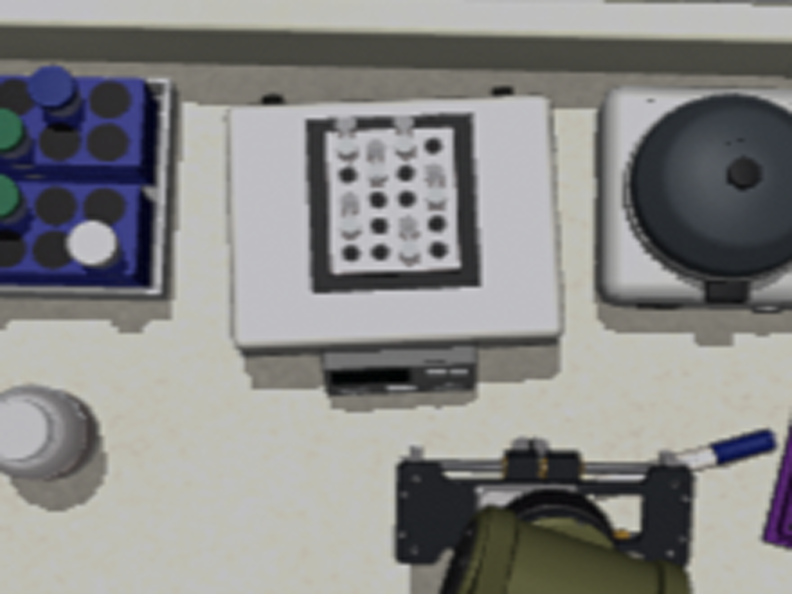

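Request:
jog_arm:
  rows: [0, 0.034, -0.001, 0, 0, 0, 1, 0, 0.034, -0.001, 0, 0, 0, 1, 0, 0.034, -0.001, 0, 0, 0, 1, 0, 0.034, 0, 0, 0, 0, 1, 0, 0.032, 0, 0, 0, 0, 1, 0.015, 0.002, 0, 0, 0, 0, 1, 0.025, 0, 0, 0, 0, 0, 1, 0.014, 0, 0, 0, 0, 0, 1]

```text
time_s: 12.23
ee_pos: [0.5491, 0.104, 0.0452]
eef_rot: [-3.141, 1.218, -0.033]
force: [0.2, 0.3, 0.2]
grip_width: 0.0001
```

Request:
jog_arm:
  rows: [0.004, 0, 0.0002, 0, 0, 0, 1, 0.002, 0, 0.0004, 0, 0, 0, 1, 0.002, 0, 0.0005, 0, 0, 0, 1, 0.0015, 0, 0.0005, 0, 0, 0, 1, 0.0015, 0.0003, 0.0005, 0, 0, 0, 1, 0.0015, 0.0005, 0.0004, 0, 0, 0, 1]

```text
time_s: 12.73
ee_pos: [0.5573, 0.1033, 0.0456]
eef_rot: [3.138, 1.225, -0.039]
force: [-5.3, 0.4, -3.8]
grip_width: 0.0007
```

Request:
jog_arm:
  rows: [0.002, 0.0009, 0.0004, 0, 0, 0, 1, 0.0025, 0.0011, 0.0003, 0, 0, 0, 1, 0.0025, 0.0011, 0.0003, 0, 0, 0, 1, 0.0025, 0.0011, 0.0003, 0, 0, 0, 1, 0.0025, 0.0011, 0.0003, 0, 0, 0, 1, 0.0025, 0.0011, 0.0003, 0, 0, 0, 1]

```text
time_s: 13.23
ee_pos: [0.5735, 0.11, 0.0483]
eef_rot: [3.139, 1.222, -0.038]
force: [-4.9, 0.6, -3.9]
grip_width: 0.0008
```

Request:
jog_arm:
  rows: [0.002, 0.0009, 0.0003, 0, 0, 0, 1, 0.0015, 0.0006, 0.0002, 0, 0, 0, 1, -0.001, 0, 0, 0, 0, 0, 1, -0.004, 0, 0, 0, 0, 0, 1, -0.015, 0, 0, 0, 0, 0, 1, -0.035, 0, -0.002, 0, 0, 0, 1, -0.016, 0, -0.002, 0, 0, 0, 1]

```text
time_s: 13.82
ee_pos: [0.5037, 0.1113, 0.0449]
eef_rot: [3.14, 1.221, -0.037]
force: [0.0, -0.0, -0.4]
grip_width: 0.0006
```

```bash
python3 -c "
from h import *
est('c6')
o=ctrl.get_obs();print(o['ee_pos'],(Rdes()*tool(o).inv()).as_rotvec(degrees=True).round(2))"
```

```text
heater c 0.6707 0.022 size 0.22 0.178 yaw -4.24 trunk x,y mm -119.1 -7.2 relyaw -2.21 tips L,R mm [-11.1 -17.3]
SL [0.5872 0.1134]
SR [ 0.5746 -0.0561]
[0.50207076 0.111289   0.04438816] [ 0.06 -0.05 -0.01]
```

View pics/c6.png

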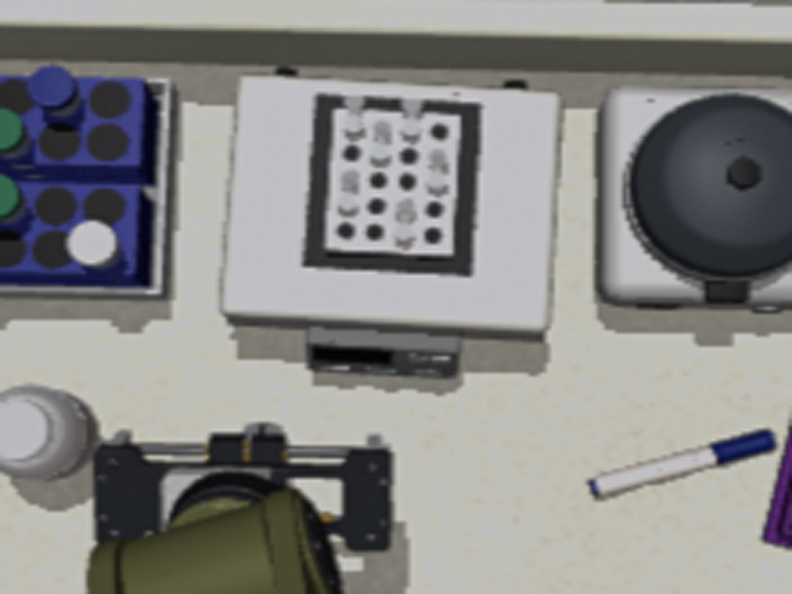

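Request:
jog_arm:
  rows: [0, -0.034, -0.0005, 0, 0, 0, 1, 0, -0.034, 0, 0, 0, 0, 1, 0, -0.034, 0, 0, 0, 0, 1, 0, -0.034, 0, 0, 0, 0, 1, 0.005, -0.032, 0, 0, 0, 0, 1, 0.02, 0, 0, 0, 0, 0, 1, 0.02, 0, 0, 0, 0, 0, 1, 0.008, 0, 0, 0, 0, 0, 1]

```text
time_s: 14.53
ee_pos: [0.5613, -0.0577, 0.0455]
eef_rot: [3.137, 1.218, -0.041]
force: [0.5, 0.4, -0.5]
grip_width: 0.0006
```

Request:
jog_arm:
  rows: [0.003, 0, 0.0002, 0, 0, 0, 1, 0.002, 0, 0.0004, 0, 0, 0, 1, 0.002, 0, 0.0005, 0, 0, 0, 1, 0.0015, 0, 0.0005, 0, 0, 0, 1, 0.0015, 0, 0.0005, 0, 0, 0, 1, 0.0015, 0, 0.0004, 0, 0, 0, 1]

```text
time_s: 15.03
ee_pos: [0.5685, -0.0562, 0.0458]
eef_rot: [3.14, 1.226, -0.036]
force: [-5.8, -1.7, -3.3]
grip_width: 0.0008
```

Request:
jog_arm:
  rows: [0.0015, -0.0007, 0.0004, 0, 0, 0, 1, 0.002, -0.0009, 0.0003, 0, 0, 0, 1, 0.002, -0.0009, 0.0003, 0, 0, 0, 1, 0.0015, -0.0006, 0.0003, 0, 0, 0, 1, 0.0005, -0.0002, 0.0002, 0, 0, 0, 1]

```text
time_s: 15.45
ee_pos: [0.5777, -0.0599, 0.0482]
eef_rot: [3.139, 1.222, -0.037]
force: [-3.9, -0.2, -3.9]
grip_width: 0.0004
```

```bash
python3 -c "
from h import *
est()"
```

```text
heater c 0.6794 0.0224 size 0.22 0.178 yaw -1.35 trunk x,y mm -110.5 -6.5 relyaw 0.68 tips L,R mm [-6.5 -4.5]
SL [0.5914 0.1095]
SR [ 0.5874 -0.0604]
```

Request:
jog_arm:
  rows: [-0.001, 0, 0, 0, 0, 0, 1, -0.004, 0, 0, 0, 0, 0, 1, -0.015, 0, 0, 0, 0, 0, 1, -0.035, 0, -0.002, 0, 0, 0, 1, -0.015, 0, -0.002, 0, 0, 0, 1, 0, 0.034, 0, 0, 0, 0, 1, 0, 0.034, 0, 0, 0, 0, 1, 0, 0.034, 0, 0, 0, 0, 1]

```text
time_s: 16.17
ee_pos: [0.5083, 0.0429, 0.0455]
eef_rot: [3.14, 1.218, -0.038]
force: [-0.4, 0.1, -1.3]
grip_width: 0.0002
```

Request:
jog_arm:
  rows: [0, 0.034, 0, 0, 0, 0, 1, 0.005, 0.03, 0, 0, 0, 0, 1, 0.02, 0.002, 0, 0, 0, 0, 1, 0.025, 0, 0, 0, 0, 0, 1, 0.012, 0, 0, 0, 0, 0, 1, 0.002, 0, 0, 0, 0, 0, 1, 0, 0, 0, 0, 0, 0, 1]

```text
time_s: 16.75
ee_pos: [0.5721, 0.1081, 0.0446]
eef_rot: [3.14, 1.221, -0.037]
force: [-0.1, 0.3, 0.2]
grip_width: 0.0005
```

```bash
python3 -c "
from h import *
est('c7')
o=ctrl.get_obs();print(o['time_s'],o['ee_pos'],o['force'],(Rdes()*tool(o).inv()).as_rotvec(degrees=True).round(2))"
```

```text
heater c 0.6792 0.0224 size 0.22 0.178 yaw -1.46 trunk x,y mm -110.6 -6.6 relyaw 0.57 tips L,R mm [-6.4 -4.8]
SL [0.5914 0.1096]
SR [ 0.5871 -0.0603]
16.8 [0.57141861 0.10800241 0.04441696] [-0.91732206  0.05717442  0.00687627] [0.04 0.01 0.03]
```

View pics/c7.png

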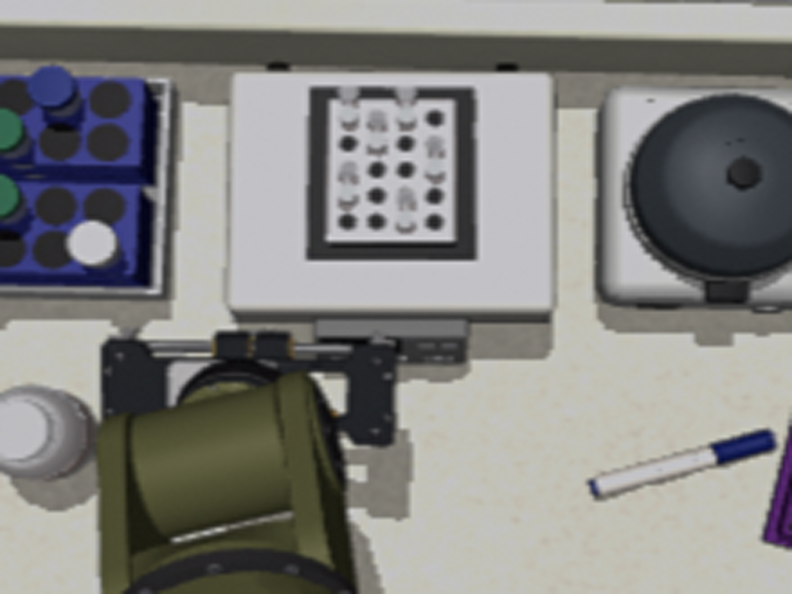

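Request:
jog_arm:
  rows: [0.003, 0, 0, 0, 0, 0, 1, 0.002, 0, 0, 0, 0, 0, 1, 0.002, 0, 0.0003, 0, 0, 0, 1, 0.001, 0, 0.0004, 0, 0, 0, 1, 0.001, 0, 0.0005, 0, 0, 0, 1, 0.001, 0, 0.0005, 0, 0, 0, 1, 0.001, 0, 0.0005, 0, 0, 0, 1]

```text
time_s: 17.38
ee_pos: [0.5816, 0.1081, 0.0456]
eef_rot: [3.138, 1.225, -0.039]
force: [-5.2, 1.6, -4.7]
grip_width: 0.0002
```

Request:
jog_arm:
  rows: [0.001, 0.0003, 0.0004, 0, 0, 0, 1, 0.001, 0.0003, 0.0003, 0, 0, 0, 1]

```text
time_s: 17.55
ee_pos: [0.5838, 0.1087, 0.0463]
eef_rot: [3.138, 1.225, -0.039]
force: [-4.7, -0.5, -3.2]
grip_width: 0.0003
```

Sliding; now creep towards contact.

Request:
jog_arm:
  rows: [0.0007, 0.0003, 0.0003, 0, 0, 0, 1, 0.0007, 0.0003, 0.0002, 0, 0, 0, 1]

```text
time_s: 17.72
ee_pos: [0.5859, 0.1093, 0.0474]
eef_rot: [3.138, 1.223, -0.038]
force: [-4.0, 0.6, -4.1]
grip_width: 0.0001
```

Request:
jog_arm:
  rows: [0.0006, 0.0002, 0.0002, 0, 0, 0, 1, 0.0006, 0.0002, 0.0002, 0, 0, 0, 1]

```text
time_s: 17.88
ee_pos: [0.5873, 0.1097, 0.048]
eef_rot: [3.139, 1.222, -0.038]
force: [-4.6, 1.5, -3.9]
grip_width: 0.0006
```

```bash
python3 -c "
from h import *
est()"
```

```text
heater c 0.6827 0.0222 size 0.22 0.178 yaw -2.37 trunk x,y mm -107.2 -6.6 relyaw -0.34 tips L,R mm [-1.7 -2.6]
SL [0.5963 0.1109]
SR [ 0.5892 -0.059 ]
```

Request:
jog_arm:
  rows: [0.0005, 0.0002, 0.0002, 0, 0, 0, 1, 0.0005, 0.0002, 0.0001, 0, 0, 0, 1]

```text
time_s: 18.1
ee_pos: [0.5884, 0.1101, 0.0484]
eef_rot: [3.139, 1.222, -0.038]
force: [-4.3, 1.1, -3.5]
grip_width: 0.0005
```

Request:
jog_arm:
  rows: [0.0005, 0.0002, 0.0002, 0, 0, 0, 1, 0.0005, 0.0002, 0.0001, 0, 0, 0, 1]

```text
time_s: 18.27
ee_pos: [0.5895, 0.1105, 0.0488]
eef_rot: [3.139, 1.222, -0.038]
force: [-4.0, 0.3, -3.9]
grip_width: 0.0006
```

Request:
jog_arm:
  rows: [0.0005, 0.0002, 0.0002, 0, 0, 0, 1, 0.0005, 0.0002, 0.0001, 0, 0, 0, 1]

```text
time_s: 18.43
ee_pos: [0.5903, 0.1108, 0.0489]
eef_rot: [3.139, 1.222, -0.038]
force: [-7.1, -0.6, -3.7]
grip_width: 0.0007
```

Request:
jog_arm:
  rows: [-0.001, 0, 0, 0, 0, 0, 1, -0.004, 0, 0, 0, 0, 0, 1, -0.015, 0, 0, 0, 0, 0, 1, -0.035, 0, -0.002, 0, 0, 0, 1, -0.022, 0, -0.002, 0, 0, 0, 1, 0, -0.034, 0, 0, 0, 0, 1, 0, -0.034, 0, 0, 0, 0, 1, 0, -0.034, 0, 0, 0, 0, 1]

```text
time_s: 19.1
ee_pos: [0.5141, 0.0081, 0.0463]
eef_rot: [3.138, 1.218, -0.037]
force: [1.0, 0.5, 0.1]
grip_width: 0.0006
```

Request:
jog_arm:
  rows: [0, -0.034, 0, 0, 0, 0, 1, 0.005, -0.031, 0, 0, 0, 0, 1, 0.02, -0.002, -0.0005, 0, 0, 0, 1, 0.025, 0, 0, 0, 0, 0, 1, 0.007, 0, 0, 0, 0, 0, 1, 0.001, 0, 0, 0, 0, 0, 1, 0, 0, 0, 0, 0, 0, 1]

```text
time_s: 19.68
ee_pos: [0.5712, -0.0578, 0.0446]
eef_rot: [3.139, 1.221, -0.037]
force: [-0.3, -0.1, 0.3]
grip_width: 0.0005
```

```bash
python3 -c "
from h import *
est()
o=ctrl.get_obs();print(o['time_s'],o['ee_pos'],o['force'],(Rdes()*tool(o).inv()).as_rotvec(degrees=True).round(2))"
```

```text
heater c 0.6842 0.0225 size 0.22 0.177 yaw -3.19 trunk x,y mm -105.7 -6.3 relyaw -1.16 tips L,R mm [ 0.9 -2.3]
SL [0.599  0.1124]
SR [ 0.5896 -0.0574]
19.7333 [ 0.57076482 -0.05771326  0.04451043] [-0.2437406   0.69117942  0.10742954] [ 0.05 -0.01 -0.02]
```

Request:
jog_arm:
  rows: [0.003, 0, 0, 0, 0, 0, 1, 0.002, 0, 0.0002, 0, 0, 0, 1, 0.001, 0, 0.0004, 0, 0, 0, 1, 0.001, 0, 0.0005, 0, 0, 0, 1, 0.001, 0, 0.0005, 0, 0, 0, 1, 0.0008, 0, 0.0005, 0, 0, 0, 1]

```text
time_s: 20.23
ee_pos: [0.5798, -0.058, 0.0464]
eef_rot: [3.139, 1.223, -0.037]
force: [-3.4, 0.4, -2.1]
grip_width: 0.0004
```

Request:
jog_arm:
  rows: [0.0005, 0, 0.0004, 0, 0, 0, 1, 0.0005, 0, 0.0003, 0, 0, 0, 1]

```text
time_s: 20.4
ee_pos: [0.5802, -0.058, 0.0465]
eef_rot: [3.14, 1.225, -0.037]
force: [-5.5, -2.0, -4.5]
grip_width: 0.0003
```

Request:
jog_arm:
  rows: [0.0005, -0.0001, 0.0003, 0, 0, 0, 1, 0.0005, -0.0001, 0.0002, 0, 0, 0, 1]

```text
time_s: 20.57
ee_pos: [0.5809, -0.0583, 0.0467]
eef_rot: [3.14, 1.225, -0.037]
force: [-6.4, -1.4, -3.8]
grip_width: 0.0009
```

Request:
jog_arm:
  rows: [0.0005, -0.0002, 0.0003, 0, 0, 0, 1, 0.0005, -0.0002, 0.0002, 0, 0, 0, 1]

```text
time_s: 20.73
ee_pos: [0.5819, -0.0587, 0.0472]
eef_rot: [3.14, 1.225, -0.037]
force: [-6.2, -1.7, -4.0]
grip_width: 0.0007
```

Request:
jog_arm:
  rows: [0.0005, -0.0002, 0.0002, 0, 0, 0, 1, 0.0005, -0.0002, 0.0002, 0, 0, 0, 1]

```text
time_s: 20.9
ee_pos: [0.5829, -0.0591, 0.0476]
eef_rot: [3.14, 1.225, -0.037]
force: [-6.5, -1.2, -3.1]
grip_width: 0.0007
```

Request:
jog_arm:
  rows: [0.0004, -0.0002, 0.0002, 0, 0, 0, 1, 0.0004, -0.0002, 0.0002, 0, 0, 0, 1]

```text
time_s: 21.07
ee_pos: [0.5837, -0.0595, 0.048]
eef_rot: [3.14, 1.225, -0.037]
force: [-5.3, -1.3, -4.2]
grip_width: 0.0003
```

Request:
jog_arm:
  rows: [0.0004, -0.0001, 0.0002, 0, 0, 0, 1, 0.0004, -0.0001, 0.0001, 0, 0, 0, 1]

```text
time_s: 21.23
ee_pos: [0.5842, -0.0596, 0.0481]
eef_rot: [3.14, 1.226, -0.036]
force: [-9.6, -1.0, -2.8]
grip_width: 0.0004
```

Request:
jog_arm:
  rows: [0.0004, -0.0001, 0.0002, 0, 0, 0, 1, 0.0004, -0.0001, 0.0001, 0, 0, 0, 1]

```text
time_s: 21.4
ee_pos: [0.5844, -0.0597, 0.048]
eef_rot: [3.141, 1.228, -0.035]
force: [-13.8, -0.5, -2.0]
grip_width: 0.0007
```

```bash
python3 -c "
from h import *
est()"
```

```text
heater c 0.6864 0.0216 size 0.22 0.177 yaw -1.96 trunk x,y mm -103.4 -7.1 relyaw 0.07 tips L,R mm [1.5 1.7]
SL [0.5994 0.1096]
SR [ 0.5935 -0.0603]
```

Request:
jog_arm:
  rows: [0.0004, 0, 0, 0, 0, 0, 1, 0.0003, 0, 0, 0, 0, 0, 1]

```text
time_s: 21.62
ee_pos: [0.5846, -0.0597, 0.0478]
eef_rot: [3.141, 1.229, -0.035]
force: [-19.0, -1.7, 2.7]
grip_width: 0.0004
```

Request:
jog_arm:
  rows: [0.0003, 0, 0, 0, 0, 0, 1, 0.0001, 0, 0, 0, 0, 0, 1]

```text
time_s: 21.78
ee_pos: [0.5847, -0.0597, 0.0478]
eef_rot: [3.141, 1.23, -0.035]
force: [-22.5, -2.2, 3.9]
grip_width: 0.0004
```

Request:
jog_arm:
  rows: [-0.0001, 0, 0.0003, 0, 0, 0, 1, 0, 0, 0, 0, 0, 0, 1, 0, 0, 0, 0, 0, 0, 1, 0, 0, 0, 0, 0, 0, 1]

```text
time_s: 22.12
ee_pos: [0.5846, -0.0597, 0.0479]
eef_rot: [3.141, 1.23, -0.035]
force: [-18.3, -1.7, 0.7]
grip_width: 0.0005
```

```bash
python3 -c "
from h import *
est()"
```

```text
heater c 0.6861 0.0215 size 0.22 0.178 yaw -1.94 trunk x,y mm -103.7 -7.2 relyaw 0.09 tips L,R mm [1.1 1.4]
SL [0.599  0.1095]
SR [ 0.5932 -0.0604]
```

Request:
jog_arm:
  rows: [-0.0006, 0, 0, 0, 0, 0, 1, -0.0008, 0, 0, 0, 0, 0, 1, -0.001, 0, 0, 0, 0, 0, 1, -0.005, 0, 0, 0, 0, 0, 1, -0.02, 0, 0, 0, 0, 0, 1, -0.03, 0, -0.002, 0, 0, 0, 1, -0.015, 0, -0.0015, 0, 0, 0, 1, 0, 0.034, 0, 0, 0, 0, 1]

```text
time_s: 22.83
ee_pos: [0.5135, -0.029, 0.0467]
eef_rot: [3.137, 1.221, -0.043]
force: [0.8, 1.2, 0.5]
grip_width: 0.0003
```

Request:
jog_arm:
  rows: [0, 0.034, 0, 0, 0, 0, 1, 0, 0.034, 0, 0, 0, 0, 1, 0, 0.034, 0, 0, 0, 0, 1, 0.005, 0.032, 0, 0, 0, 0, 1, 0.02, 0.001, 0, 0, 0, 0, 1, 0.025, 0, 0, 0, 0, 0, 1, 0.011, 0, 0, 0, 0, 0, 1, 0.001, 0, 0, 0, 0, 0, 1]

```text
time_s: 23.5
ee_pos: [0.5792, 0.1094, 0.0472]
eef_rot: [3.141, 1.219, -0.036]
force: [-0.6, -1.0, 0.4]
grip_width: 0.0003
```

```bash
python3 -c "
from h import *
est()
o=ctrl.get_obs();print(o['time_s'],o['ee_pos'],o['force'],(Rdes()*tool(o).inv()).as_rotvec(degrees=True).round(2))"
```

```text
heater c 0.6863 0.0215 size 0.22 0.178 yaw -2.02 trunk x,y mm -103.5 -7.2 relyaw 0.01 tips L,R mm [1.5 1.5]
SL [0.5994 0.1096]
SR [ 0.5934 -0.0603]
23.55 [0.57787774 0.10914139 0.04678653] [-1.18155319  0.34153504 -0.44532462] [0.03 0.07 0.02]
```

Request:
jog_arm:
  rows: [0.003, 0, -0.001, 0, 0, 0, 1, 0.003, 0, -0.001, 0, 0, 0, 1, 0.002, 0, 0, 0, 0, 0, 1, 0.001, 0, 0.0002, 0, 0, 0, 1, 0.0007, 0, 0.0003, 0, 0, 0, 1, 0.0005, 0, 0.0003, 0, 0, 0, 1]

```text
time_s: 24.05
ee_pos: [0.5874, 0.109, 0.0454]
eef_rot: [3.139, 1.222, -0.038]
force: [0.5, 0.2, 0.3]
grip_width: 0.0004
```

Request:
jog_arm:
  rows: [0.0005, 0, 0.0003, 0, 0, 0, 1, 0.0005, 0, 0.0003, 0, 0, 0, 1]

```text
time_s: 24.22
ee_pos: [0.5884, 0.1091, 0.046]
eef_rot: [3.139, 1.222, -0.037]
force: [0.4, -1.1, -0.7]
grip_width: 0.0005
```

Request:
jog_arm:
  rows: [0.0004, 0, 0.0003, 0, 0, 0, 1, 0.0004, 0, 0.0003, 0, 0, 0, 1]

```text
time_s: 24.38
ee_pos: [0.5893, 0.1091, 0.0466]
eef_rot: [3.139, 1.222, -0.038]
force: [0.2, 0.3, 0.4]
grip_width: 0.0004
```

Request:
jog_arm:
  rows: [0.0004, 0, 0.0002, 0, 0, 0, 1, 0.0004, 0, 0.0002, 0, 0, 0, 1]

```text
time_s: 24.55
ee_pos: [0.5898, 0.1091, 0.0468]
eef_rot: [3.139, 1.222, -0.038]
force: [-2.3, -0.2, -0.3]
grip_width: 0.0006
```

Request:
jog_arm:
  rows: [0.0004, 0, 0.0002, 0, 0, 0, 1, 0.0004, 0, 0.0002, 0, 0, 0, 1]

```text
time_s: 24.72
ee_pos: [0.5901, 0.109, 0.0468]
eef_rot: [3.138, 1.224, -0.038]
force: [-5.7, 0.1, -1.6]
grip_width: 0.0007
```

Request:
jog_arm:
  rows: [0.0004, 0, 0.0001, 0, 0, 0, 1, 0.0004, 0, 0.0001, 0, 0, 0, 1]

```text
time_s: 24.88
ee_pos: [0.5904, 0.1091, 0.0467]
eef_rot: [3.138, 1.225, -0.039]
force: [-10.9, 0.6, 0.6]
grip_width: 0.0004
```

Request:
jog_arm:
  rows: [0.0004, 0, 0.0002, 0, 0, 0, 1, 0.0004, 0, 0.0002, 0, 0, 0, 1]

```text
time_s: 25.05
ee_pos: [0.5906, 0.109, 0.0467]
eef_rot: [3.137, 1.227, -0.04]
force: [-13.3, 1.0, 1.3]
grip_width: 0.0006
```

Request:
jog_arm:
  rows: [0.0004, 0, 0.0002, 0, 0, 0, 1, 0.0002, 0, 0.0002, 0, 0, 0, 1]

```text
time_s: 25.22
ee_pos: [0.5906, 0.109, 0.0467]
eef_rot: [3.136, 1.228, -0.04]
force: [-14.9, 0.2, 0.8]
grip_width: 0.0003
```

Request:
jog_arm:
  rows: [0.0004, 0, 0.0001, 0, 0, 0, 1, 0.0003, 0, 0.0001, 0, 0, 0, 1]

```text
time_s: 25.38
ee_pos: [0.5908, 0.109, 0.0466]
eef_rot: [3.136, 1.229, -0.041]
force: [-20.9, 1.4, 4.0]
grip_width: 0.0003
```

Request:
jog_arm:
  rows: [0.0002, 0, 0.0001, 0, 0, 0, 1, 0.0001, 0, 0.0001, 0, 0, 0, 1, 0, 0, 0, 0, 0, 0, 1, 0, 0, 0, 0, 0, 0, 1, 0, 0, 0, 0, 0, 0, 1]

```text
time_s: 25.8
ee_pos: [0.5908, 0.109, 0.0467]
eef_rot: [3.135, 1.23, -0.041]
force: [-20.9, 0.6, 3.6]
grip_width: 0.0003
```

```bash
python3 -c "
from h import *
est()"
```

```text
heater c 0.6864 0.0216 size 0.22 0.177 yaw -1.99 trunk x,y mm -103.5 -7.1 relyaw 0.04 tips L,R mm [1.5 1.6]
SL [0.5994 0.1096]
SR [ 0.5935 -0.0603]
```

Request:
jog_arm:
  rows: [-0.0006, 0, 0, 0, 0, 0, 1, -0.0008, 0, 0, 0, 0, 0, 1, -0.001, 0, 0, 0, 0, 0, 1, -0.005, 0, 0, 0, 0, 0, 1, -0.02, 0, 0, 0, 0, 0, 1, -0.03, 0, 0, 0, 0, 0, 1, -0.02, 0, 0.01, 0, 0, 0, 1, -0.01, 0, 0.03, 0, 0, 0, 1]

```text
time_s: 26.52
ee_pos: [0.5029, 0.1087, 0.0858]
eef_rot: [3.135, 1.228, -0.041]
force: [1.2, 0.6, -0.8]
grip_width: 0.0003
```

Request:
jog_arm:
  rows: [0, 0, 0.03, 0, 0, 0, 1, 0, 0, 0.03, 0, 0, 0, 1, 0, 0, 0.02, 0, 0, 0, 1, 0, 0, 0, 0, 0, 0, 1, 0, 0, 0, 0, 0, 0, 1]

```text
time_s: 26.93
ee_pos: [0.5072, 0.1091, 0.17]
eef_rot: [3.141, 1.219, -0.036]
force: [-0.2, -0.2, -0.4]
grip_width: 0.0005
```

```bash
python3 - <<'E'
from h import *
est('c8')
p,d=ctrl.camera("scene"); c=p[150:330,220:460,::-1]; cv2.imwrite("pics/s8.png",cv2.resize(c,None,fx=3.3,fy=3.3,interpolation=cv2.INTER_CUBIC))
o=ctrl.get_obs();print(o['time_s'],o['ee_pos'],o['force'])
E
```

```text
heater c 0.6865 0.0214 size 0.22 0.178 yaw -2.12 trunk x,y mm -103.3 -7.3 relyaw -0.09 tips L,R mm [1.8 1.5]
SL [0.5997 0.1097]
SR [ 0.5934 -0.0602]
27.0333 [0.50627927 0.10900326 0.167893  ] [ 1.08224232 -0.63663933  0.01064685]
```

View pics/c8.png

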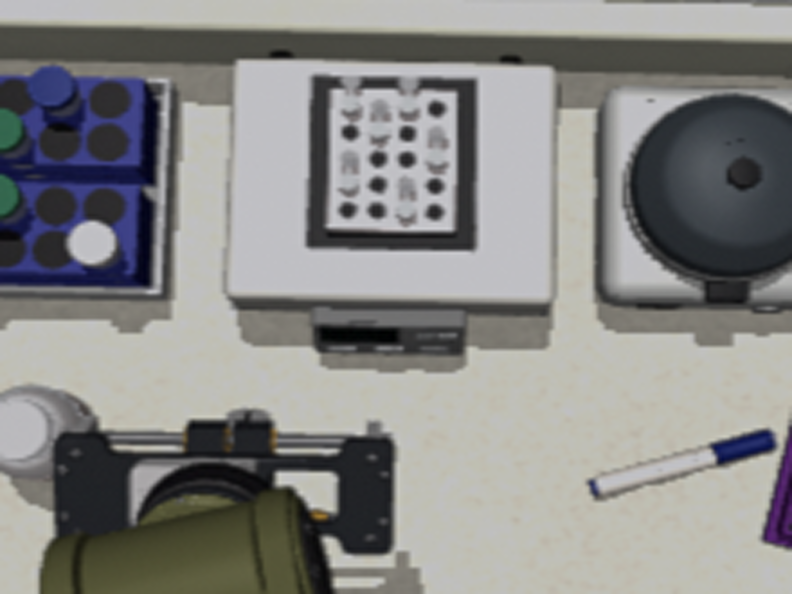

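View pics/s8.png

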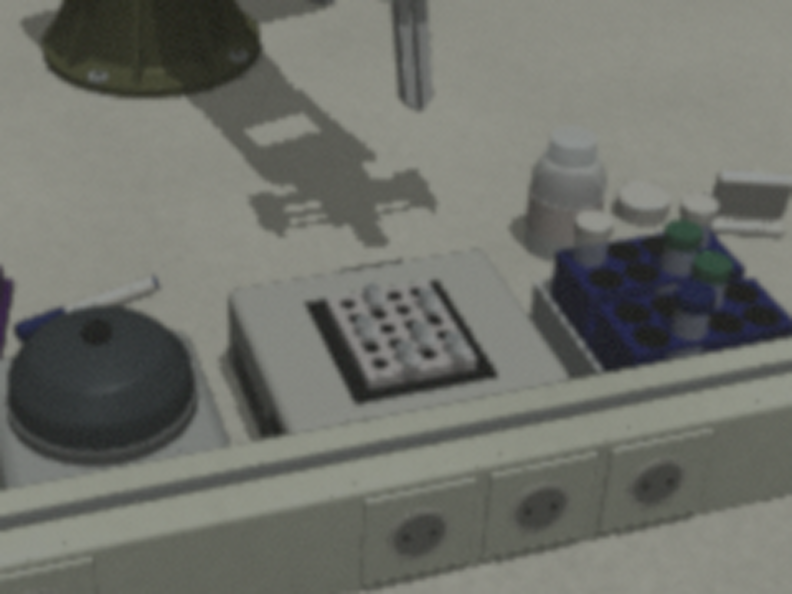

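```bash
python3 -c "
from station import ctrl
print(ctrl.hand_in())"
```

```text
the job is handed in; nothing more can be done
None
```

I walked the heater back into its bay with alternating pushes left and right of the console, until both stand-offs bore on the trunking. I then pressed each shoulder for about 0.3–0.4 s: the right at 18–22 N and the left at about 21 N. I handed the job in at about 27 s; the hand-in gives no verdict.

- **Position:** the last camera check after letting go put the heater square to the trunking within 0.1°. Its centre was 7 mm to the right of the bay's middle.
- **Stand-offs:** the camera put both tips 1.5–1.8 mm past the trunking's face, which can't be true, so that is calibration and fit error of about 2 mm. On both sides the push force rose steeply against almost no movement, which also indicates contact.
- **Forces:** the highest push I read was 22.5 N. One fast approach to the right shoulder touched the housing earlier than planned, reading about 12 N in the push direction. I only read forces at the end of each move, so short peaks in between would not show.
- **Surroundings:** the final pictures show the bottle, cap, timer and marker where they started, and the heater clear of both neighbours. I did not re-measure any bystander positions, and the tip box and most of the PCR rack were outside those final crops. The arm was raised clear of everything before I handed in.

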